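# Draw the lint strainer out of a drain pump with a T-handled hook

### The arm

A 7-joint arm with a two-finger parallel gripper is mounted at the origin on the work surface. World frame = base frame: x ahead of the robot, y to its left, z up, the work surface at z = 0. Lengths are in m, angles in rad, forces in N, time in s.
With the tool pointing down it reaches from about 0.4 to 0.875 m from the base axis. Payload 19.3 kg.
Tool frame: the origin (TCP) lies at the very end of the fingers, on their centre line; the grasp point (between the pads) lies 19 mm behind it; z points along the fingers, y is the line along which they close (so a half turn about z gives the same grasp; the last joint's range is limited). The gripper opens to 85 mm and grips with 20 to 120 N. Pads are 22 mm wide; open, the fingers measure 114 mm over their backs; the gripper's body (76 mm by 85 mm) begins 54 mm behind the grasp point. The pads swing forward as they close: fully open they stand 13 mm farther back than shut.
Start: joints at [-1.29, 0.521, -0.036, 1.599, 0.021, 1.021, -0.113], TCP at [0.215, 0.587, 0.21] pointing down, gripper open.
Joint ranges: [-2.91, 2.91], [-0.3, 2.13], [-1.5, 1.42], [0.17, 2.43], [-1.26, 4.41], [0.16, 1.93], [-2.52, 2.52]. Speed limits (rad/s): [1.89, 1.89, 2.39, 2.39, 3.01, 3.01, 3.01].

### API

Orientations are given as [roll, pitch, yaw] about the fixed x, y, z axes, in that order (R = Rz(yaw) Ry(pitch) Rx(roll)).
In Python, from workcell import bot gives the robot as it stands.
- The arm moves only by the tool carry_out, never from a script. Its argument "rows" is a list that holds one entry, the list of rows, each a list of 4 numbers: the shift along the tool's x, y, z in m, then the turn about the tool's z in degrees. In form: [[[x, y, z, twist], ...]]. A call has 1 to 12 rows; each row is the pose to reach, as a shift and turn from the pose commanded when the call began, along the tool's axes at that moment; what a row does not reach only later rows make up. A row lasts 1/12 s, in which the tool goes at most 41.7 mm and 7.16 degrees, less where a joint would pass 70% of its speed; a pose out of reach is approached as far as the arm can. A call with a gripper value outside its range is refused whole. "grip" is the finger opening in m, from 0 to 0.0854, set as the call begins (left out, the last holds). The fingers move at their own pace and stop on an object; "grip_force" is the grip in N (left out, the last holds). Time passes only in rows, so rows that repeat a pose let the fingers close. It gives the time, the measured TCP pose, the force, the opening and the grip force at its end, in the units of the state.
- bot.observe(): the state, without advancing time (a new reading comes with each control period).
- bot.grab_frame(name): name is "scene" or "top" or "wrist"; returns a dict with "pixels" (480x640x3 uint8, red, green, blue), "K" (3x3 intrinsics, pixels), "pose" (4x4, takes a point from camera to world coordinates). Camera axes: x right, y down, z forward; pixel columns grow to the right and rows downward; lengths in m; the calibration is good to about 2 mm. A picture is of the moment at which its call begins. There is no depth.
- bot.job_done(): hands the job in; it is judged then, once.
Trained networks look in a picture, given as the dict that the camera call returned (one of the last four; its "shot" number tells which), for a name from the list of things; names that differ only in an ending like _2 or _b are one class to them, and where a whole thing is asked for, a point or a joint stands for the part that bears it (a point fixed in the world has none). Each returns a list of dicts, best first, with "conf" (0 to 1); they miss things now and then, are a little off and sometimes report something else, mostly with a low value. They report only what shows in the picture. A call takes as long as a camera call. They do not tell look-alikes from the thing itself.
- bot.look_for(picture, label): "position" ([column, row] in pixels, amid what is visible of it).
- bot.regions_of(picture, label): "region" (480x640 bool, what is visible of it) and "position" ([column, row] in pixels, amid what is visible of it).
- bot.spot_point(picture, label): "position" ([column, row] in pixels: a listed point, or the origin of a listed thing).
The state is a dict: "clock": time; "qpos": joint angles; "qd": joint speeds; "joint_efforts": joint torques, N m; "position": TCP position; "tool_rot": TCP orientation; "force": force on the tool from outside, world axes, zero at the start; "moment": the same for the moment, N m; "grip_width": finger opening in m; "finger_force": force on a finger pad.
Only numpy, scipy, OpenCV 4.12 (cv2) and the standard library are available. Lean on these libraries where they do the work, as an engineer would, in place of code of your own. Each camera call takes 0.05 s, during which the arm holds its last target. There are 200 camera calls.

### The job

Take the red T-handled hook from the tool rack, reach down into the pump's well with it, hook the orange loop of the lint strainer and draw the strainer up out of the well. Lower it on the hook until it stands upright on clear floor in the parts tray, unhook it, and hang the hook back, fully home in a slot of the rack. Touch the dirty strainer with nothing but the hook, and leave everything else on the bench where it is.

Things in the scene. Friction and masses are not known exactly. Their poses are not given: they have to be found in the camera images.
- hook_grip (a point): Centre of the red cross-bar (14 mm thick along x, 56 mm along y, 18 mm high, black bands) of the T-handled hook, a loose 130 g tool hanging upright in one of the rack's slots. Tool axes: y along the bar, z up the shank. Below the bar a 14 mm round neck, the flange, then a straight 5 mm round steel shank on the bar's middle, ending in a J-hook.
- hook_flange (a point): Centre of the underside of the hook tool's 22 mm steel flange, 37 mm below the bar's centre; it rests on the rack's plate. The 5 mm shank runs down from here; the J-hook's lowest point is 90 mm below. Axes as hook_grip.
- hook_seat (a point): Where a loop hangs in the J-hook: midway between shank and upturned tip (6.5 mm from the shank's axis towards the tool's -x), on top of the 5 mm tongue, 122 mm below the bar's centre. The gap between shank and tip is 8 mm wide, the mouth opens upwards. Axes as hook_grip.
- hook_tip (a point): Upper end of the J-hook's upturned 5 mm tip: 13 mm from the shank's axis towards the tool's -x, 13.5 mm above the hook's lowest point. Axes as hook_grip.
- strainer_loop (a point): Centre of the crown of the strainer's orange pull loop, a 4.5 mm round bar bent as an arch in the strainer's y-z plane; its opening faces x (both ways alike). The crown is level for 16 mm along y, then slopes to two uprights 31 mm apart (centres). The opening is 22 mm high under the crown, down to the rim of the cup, which counts as closed there. Turned any way at the start.
- strainer_foot (a point): Centre of the underside of the lint strainer, a loose blue cup 54 mm across and 25 mm high, 52 mm with its loop, 40 to 90 g. z is its axis. It starts standing on the well's bottom, with about 3 mm play all round; nothing holds it down.
- well_mouth (a point): Centre of the open mouth of the strainer well of the white drain pump, fixed on the bench with the mouth up. Straight tube: bore 60 mm, outside 70 mm (82 mm at the collar), mouth 126 mm above the bench, bottom 116 mm below the mouth. The strainer's loop ends 64 mm below the mouth, too deep for a gripper. Axes as pump.
- pump: The drain pump, fixed; origin under the well's axis, on the bench. To its +x the motor sticks out (to 107 mm from the axis, 76 mm high), to +y a hose spigot (to 72 mm, 105 mm high), to -y a small spigot (to 68 mm, 45 mm high). It stands on a steel plate 135 x 120 mm.
- tray_in (a point): The centre of the floor of the fixed aluminium parts tray (outside 130 x 240 mm along its x and y, walls 3 mm thick and 22 mm high, floor 3 mm above the bench). The pump's cap and impeller lie in it, one towards each end (y about 60 to 85 mm either side of the middle); the middle is clear.
- slot0 (a point): Slot of the fixed blue rack, on its top plate 104 mm above the bench: where a hung tool's axis stands. Rack 236 mm along its y, 70 mm deep along x; the slots lie 75 mm apart along y, slot0 at the -y end. A slot is 10 mm wide in the 6 mm plate and runs along x: open at the front edge (35 mm to -x), closed 4 mm behind this point. All is open below the plate but for its ends.
- slot1 (a point): The middle slot, like slot0. At the start each slot holds one tool, its bar along the rack's y; the hook's tip points to the open end (-x), so that it lifts straight up or draws out to the front.
- slot2 (a point): The slot at the rack's +y end, like slot0.
- hexkey_grip (a point): Bystander in the rack: centre of the black cross-bar (14 x 56 x 18 mm) of a T-handled hex key, same handle as the hook.
- nutdriver_grip (a point): Bystander in the rack: centre of the yellow cross-bar (14 x 56 x 18 mm) of a T-handled nut driver, same handle as the hook.
- cap: Bystander in the tray: the well's grey twist cap, 66 mm across, 28 mm high with its grip bar. Origin at the centre of its underside.
- impeller: Bystander in the tray: the pump's black impeller, 40 mm across, 20 mm high. Origin at the centre of its underside.
- spray: Bystander: yellow and red spray can standing on the bench, 52 mm across, 195 mm high. Origin at the centre of its underside.
- alcohol: Bystander: clear alcohol bottle with a blue cap standing on the bench, 56 mm across, 170 mm high. Origin at the centre of its underside.
- meter: Bystander: orange multimeter lying face up, 90 x 190 x 47 mm high. Origin at the centre of its underside.
- board: Bystander: brown circuit board lying flat, 100 x 150 mm, parts up to 37 mm high. Origin at the centre of its underside.
- screwjar: Bystander: small glass jar with a dark lid, 54 mm across, 60 mm high. Origin at the centre of its underside.
There are look-alikes about, which are no part of the job. Leave any turquoise look-alike of the pump alone.

How it is judged:
By the outcome, as a careful person would: the job done as asked, in the order asked, and still so for the second after the job is handed in, with the robot touching nothing.
It also fails if it takes over 62 s, if anything falls off the work surface, if the arm or the gripper's body presses on something with over 40 N, if the wrist force passes 120 N, or if a joint passes its speed limit or range.

## Working session

There is one attempt and no reset: what is moved stays moved. The work goes in short steps, Python scripts to look and compute and a tool call to move; the robot and the scene stay as the last step left them, time stands still between calls to the robot, and variables do not carry over. Pictures are saved under pics/ and viewed, at most 10 in all, crops included, and the job is handed in when it is done.

Besides the shell and the picture viewer there is one more tool, called after "Emit:" by a JSON object that holds its "fn" and its "kwargs". carry_out: Moves the arm, as the interface text tells. Its arguments: {"type":"object","properties":{"rows":{"type":"array","items":{"type":"array","items":{"type":"array","items":{"type":"number"}}}},"grip":{"type":"number"},"grip_force":{"type":"number"}},"required":["rows"]}

```bash
mkdir -p pics; cat > h.py <<'E'
import numpy as np,cv2
from scipy.spatial.transform import Rotation as Ro
from workcell import bot
def save(f,n,crop=None,s=1):
    im=f["pixels"][:,:,::-1]
    if crop: c0,r0,c1,r1=crop; im=im[r0:r1,c0:c1]
    cv2.imwrite("pics/"+n,cv2.resize(im,None,fx=s,fy=s,interpolation=cv2.INTER_CUBIC))
def onz(f,p,z):
    K=np.array(f["K"]);T=np.array(f["pose"])
    d=T[:3,:3]@np.linalg.solve(K,[p[0],p[1],1]);o=T[:3,3]
    return o+d*(z-o[2])/d[2]
def proj(f,X):
    T=np.array(f["pose"]);c=T[:3,:3].T@(np.array(X)-T[:3,3]);u=np.array(f["K"])@c
    return u[:2]/u[2]
def tri(obs):
    A=np.zeros((3,3));b=np.zeros(3)
    for f,p in obs:
        T=np.array(f["pose"]);d=T[:3,:3]@np.linalg.solve(np.array(f["K"]),[p[0],p[1],1]);d/=np.linalg.norm(d)
        P=np.eye(3)-np.outer(d,d);A+=P;b+=P@T[:3,3]
    return np.linalg.solve(A,b)
E
python3 - <<'E'
from h import *
np.set_printoptions(precision=3,suppress=True)
s=bot.observe();print(s["position"],s["tool_rot"],s["clock"])
Z=dict(hook_grip=.141,hook_flange=.104,well_mouth=.126,tray_in=.003,slot0=.104,slot1=.104,slot2=.104,hexkey_grip=.141,nutdriver_grip=.141,pump=0,strainer_loop=.062,cap=.003,impeller=.003,spray=0,alcohol=0,meter=0,board=0,screwjar=0)
for n in("top","scene"):
    f=bot.grab_frame(n);save(f,n+".png");print(n,np.array(f["pose"])[:3,3])
    for k,z in Z.items():
        print(k,[(np.round(d["position"]).astype(int).tolist(),round(d["conf"],2),onz(f,d["position"],z)[:2].round(3).tolist()) for d in bot.spot_point(f,k)[:3]])
E
```

```text
[0.215 0.587 0.209] [-3.14   0.     2.791] 0.0
top [ 0.241 -0.028  1.261]
hook_grip [([201, 222], 0.81, [0.469, 0.216])]
hook_flange [([205, 225], 0.79, [0.471, 0.215]), ([324, 187], 0.35, [0.586, -0.021])]
well_mouth [([135, 332], 0.8, [0.234, 0.312]), ([324, 182], 0.66, [0.59, -0.022])]
tray_in [([436, 272], 0.79, [0.452, -0.297])]
slot0 [([134, 232], 0.92, [0.437, 0.359]), ([205, 224], 0.87, [0.473, 0.215]), ([166, 227], 0.73, [0.456, 0.296])]
slot1 [([134, 232], 0.92, [0.437, 0.359]), ([205, 224], 0.87, [0.473, 0.215]), ([166, 227], 0.73, [0.456, 0.296])]
slot2 [([134, 232], 0.92, [0.437, 0.359]), ([205, 224], 0.87, [0.473, 0.215]), ([166, 227], 0.73, [0.456, 0.296])]
hexkey_grip [([125, 231], 0.84, [0.429, 0.366])]
nutdriver_grip [([162, 225], 0.78, [0.452, 0.294])]
pump [([157, 335], 0.97, [0.233, 0.301]), ([328, 197], 0.6, [0.593, -0.034])]
strainer_loop [([322, 188], 0.59, [0.595, -0.017])]
cap [([404, 264], 0.66, [0.461, -0.221])]
impeller [([468, 284], 0.67, [0.435, -0.369]), ([204, 224], 0.65, [0.494, 0.24]), ([350, 292], 0.57, [0.382, -0.108])]
spray [([352, 292], 0.69, [
[... 925 characters left out ...]
], 0.87, [0.435, 0.354]), ([240, 234], 0.31, [0.575, -0.179])]
nutdriver_grip [([473, 290], 0.82, [0.454, 0.293]), ([315, 244], 0.31, [0.513, -0.025])]
pump [([292, 311], 0.73, [0.594, -0.031]), ([492, 273], 0.72, [0.231, 0.303])]
strainer_loop [([471, 289], 0.21, [0.375, 0.284])]
cap [([266, 244], 0.6, [0.456, -0.215])]
impeller [([220, 221], 0.44, [0.452, -0.375])]
spray [([311, 245], 0.71, [0.39, -0.118])]
alcohol [([382, 286], 0.87, [0.418, 0.099])]
meter [([397, 441], 0.66, [0.727, 0.286]), ([426, 293], 0.31, [0.381, 0.196]), ([239, 235], 0.24, [0.462, -0.297])]
board [([176, 312], 0.93, [0.737, -0.241])]
screwjar [([151, 261], 0.58, [0.657, -0.412]), ([421, 312], 0.39, [0.439, 0.207])]
```

View pics/top.png

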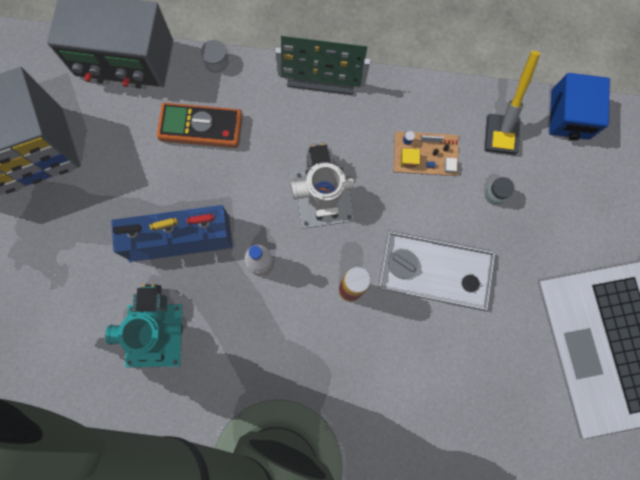

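View pics/scene.png

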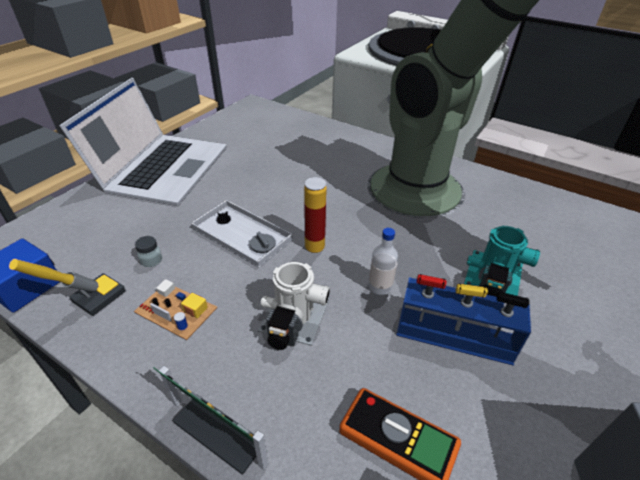

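The white pump (well mouth ~[324,182] top, [292,275] scene) is the target. The turquoise one at [135,332] is the look-alike, so I leave it alone. The red bar at top [201,222] is the hook; black and yellow are the hex key and nut driver. I go above the well first to see the loop.

```bash
cat >> h.py <<'E'
np.set_printoptions(precision=4,suppress=True)
def go(X,yaw=None):
    "print shift in tool axes + twist(deg) to bring TCP to world X, yaw deg"
    s=bot.observe();p=np.array(s["position"]);R=Ro.from_euler("xyz",s["tool_rot"]).as_matrix()
    d=R.T@(np.array(X)-p); y0=np.degrees(s["tool_rot"][2])
    t=0 if yaw is None else -((yaw-y0+180)%360-180)
    print("go",X,yaw,"->",d.round(4),round(t,2),"| pos",p,"rot",np.degrees(s["tool_rot"]),"t",s["clock"])
E
python3 - <<'E'
from h import *
f=bot.grab_frame("wrist")
s=bot.observe();R=Ro.from_euler("xyz",s["tool_rot"]).as_matrix();T=np.array(f["pose"])
print("cam in tool",R.T@(T[:3,3]-s["position"]));print(R.T@T[:3,:3]);print(f["K"])
go([.43,.29,.36],105); go([.595,-.022,.36],90)
E
```

```text
cam in tool [ 0.0656 -0.0007 -0.1643]
[[-0.0008 -0.9658 -0.2593]
 [ 1.     -0.0008  0.0001]
 [-0.0003 -0.2593  0.9658]]
[[382.0804   0.     321.0477]
 [  0.     382.0804 239.5328]
 [  0.       0.       1.    ]]
go [0.43, 0.29, 0.36] 105 -> [-0.3041 -0.2049 -0.1503] 54.9 | pos [0.2148 0.5869 0.2097] rot [-179.9975    0.0006  159.8988] t 1.95
go [0.595, -0.022, 0.36] 90 -> [-0.5663 -0.4412 -0.1503] 69.9 | pos [0.2148 0.5869 0.2097] rot [-179.9975    0.0006  159.8988] t 1.95
```

Emit:
{"fn": "carry_out", "kwargs": {"rows": [[[0,0,-0.1,0],[0,0,-0.1,0],[-0.304,-0.205,-0.13,55],[-0.304,-0.205,-0.13,55],[-0.304,-0.205,-0.13,55],[-0.304,-0.205,-0.13,55],[-0.304,-0.205,-0.13,55],[-0.304,-0.205,-0.13,55],[-0.304,-0.205,-0.13,55],[-0.304,-0.205,-0.13,55],[-0.304,-0.205,-0.13,55],[-0.304,-0.205,-0.13,55]]]}}

```text
clock: 2.95
position: [0.434, 0.2839, 0.3411]
tool_rot: [3.139, 0.001, 1.822]
force: [1.0, -0.7, 0.7]
grip_width: 0.0852
finger_force: 0.0
```

```bash
python3 - <<'E'
from h import *
f=bot.grab_frame("wrist");save(f,"w1.png")
Z=dict(hook_grip=.141,hook_flange=.104,slot0=.104,hexkey_grip=.141,nutdriver_grip=.141)
for k,z in Z.items():
    print(k,[(np.round(d["position"]).astype(int).tolist(),round(d["conf"],2),onz(f,d["position"],z)[:2].round(4).tolist()) for d in bot.spot_point(f,k)[:3]])
for k in("hook_grip","hexkey_grip","nutdriver_grip"):
    for d in bot.regions_of(f,k)[:2]:
        r=d["region"];v,u=np.nonzero(r);h=cv2.minAreaRect(np.c_[u,v].astype(np.float32));b=cv2.boxPoints(h)
        print(k,round(d["conf"],2),r.sum(),onz(f,h[0],.148)[:2],[onz(f,q,.150)[:2].round(4).tolist() for q in b])
go([.595,-.088,.21],90)
E
```

```text
hook_grip [([342, 276], 0.61, [0.4727, 0.2198])]
hook_flange [([343, 266], 0.93, [0.4761, 0.2183])]
slot0 [([342, 126], 0.98, [0.4363, 0.3622]), ([341, 266], 0.93, [0.474, 0.2188]), ([342, 201], 0.63, [0.456, 0.289])]
hexkey_grip [([341, 270], 0.61, [0.4698, 0.2261])]
nutdriver_grip [([344, 204], 0.71, [0.4552, 0.2914])]
hook_grip 0.65 809 [0.473  0.2202] [[0.4567, 0.2462], [0.4737, 0.2505], [0.4892, 0.1946], [0.4716, 0.1902]]
hexkey_grip 0.8 1139 [0.4329 0.3625] [[0.4168, 0.3863], [0.4346, 0.3909], [0.4494, 0.3375], [0.4309, 0.3327]]
nutdriver_grip 0.97 936 [0.4535 0.2911] [[0.4359, 0.3142], [0.4546, 0.3198], [0.4713, 0.2677], [0.4519, 0.2619]]
nutdriver_grip 0.35 1103 [0.433  0.3621] [[0.417, 0.3856], [0.4348, 0.3901], [0.4494, 0.3375], [0.4309, 0.3327]]
go [0.595, -0.088, 0.21] 90 -> [-0.4085  0.0622  0.1296] 14.98 | pos [0.4294 0.2906 0.3396] rot [-179.9856    0.0034  104.9758] t 3.4
```

View pics/w1.png

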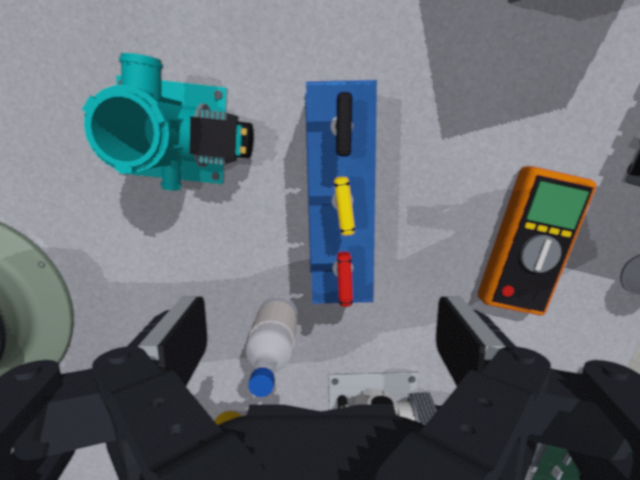

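The picture shows the red hook's bar at [345,278], the nut driver at [345,205] and the hex key at [344,125]. The slots open to the left (-x), and the rack yaw is about 15°. Next I look into the white pump's well.

Emit:
{"fn": "carry_out", "kwargs": {"rows": [[[-0.4085,0.062,0,15],[-0.4085,0.062,0,15],[-0.4085,0.062,0,15],[-0.4085,0.062,0,15],[-0.4085,0.062,0,15],[-0.4085,0.062,0.06,15],[-0.4085,0.062,0.06,15],[-0.4085,0.062,0.1,15],[-0.4085,0.062,0.13,15],[-0.4085,0.062,0.13,15],[-0.4085,0.062,0.13,15],[-0.4085,0.062,0.13,15]]]}}

```text
clock: 4.4
position: [0.5935, -0.0938, 0.2045]
tool_rot: [-3.135, 0.003, 1.565]
force: [-0.7, -0.6, 0.1]
grip_width: 0.0853
finger_force: 0.0
```

```bash
python3 - <<'E'
from h import *
for i in range(4): f=bot.grab_frame("wrist")
Z=dict(well_mouth=.126,strainer_loop=.062,strainer_foot=.01)
for k,z in Z.items():
    print(k,[(np.round(d["position"],1).tolist(),round(d["conf"],2),onz(f,d["position"],z)[:2].round(4).tolist()) for d in bot.spot_point(f,k)[:3]])
p=proj(f,[.595,-.022,.1]);print(p,proj(f,[.595,-.022,.126]))
c,r=int(p[0]),int(p[1]);c0,r0=max(c-75,0),max(r-75,0);print(c0,r0)
save(f,"w2.png",(c0,r0,c0+150,r0+150),4)
go([.474,.219,.25],105)
E
```

```text
well_mouth []
strainer_loop [([318.9, 137.8], 0.63, [0.5929, -0.0241])]
strainer_foot [([325.9, 138.2], 0.67, [0.5991, -0.0245])]
[321.6448 134.7032] [321.7486 134.4071]
246 59
go [0.474, 0.219, 0.25] 105 -> [ 0.3067 -0.1211 -0.0393] -15.0 | pos [ 0.5952 -0.0876  0.2107] rot [179.9083  -0.0283  89.9992] t 4.75
```

View pics/w2.png

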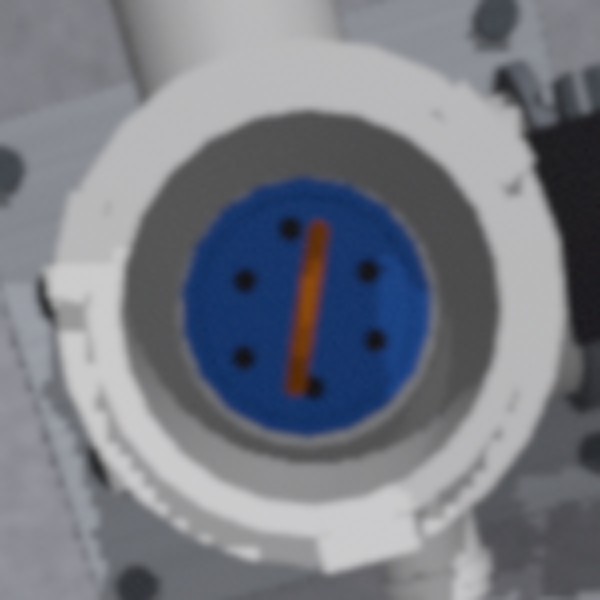

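The crop shows the white pump's well with the blue strainer inside. The orange loop runs from crop [317,225] to [297,390], about 7° off the image vertical.

```bash
python3 - <<'E'
from h import *
f=bot.grab_frame("wrist");im=f["pixels"].astype(int)
m=(im[...,0]>im[...,2]+40)&(im[...,0]>110)
y,x=np.nonzero(m);k=(abs(x-322)<30)&(abs(y-137)<35);x,y=x[k],y[k]
P=np.c_[x,y].astype(np.float32);r=cv2.minAreaRect(P);c=P.mean(0)
d=cv2.fitLine(P,cv2.DIST_L2,0,.01,.01).ravel();print(len(P),r,c,d)
A=onz(f,c+8*d[:2],.06);B=onz(f,c-8*d[:2],.06);print("loop",(A+B)/2,"ang of loop y axis",np.degrees(np.arctan2(*(A-B)[1::-1])))
print("mouth",onz(f,[323.5,136],.126))
# cup rim
m2=(im[...,2]>im[...,0]+40)|m;y,x=np.nonzero(m2);k=(abs(x-322)<40)&(abs(y-137)<40)
(cx,cy),rad=cv2.minEnclosingCircle(np.c_[x[k],y[k]].astype(np.float32));print("cup",cx,cy,rad,onz(f,[cx,cy],.035))
E
```

```text
73 ((321.6499938964844, 135.9499969482422), (3.8183767795562744, 22.344575881958008), 8.130102157592773) [321.8356 135.274 ] [  0.1455  -0.9894 321.8356 135.274 ]
loop [ 0.5958 -0.0214  0.06  ] ang of loop y axis 81.31698792139095
mouth [ 0.5965 -0.0222  0.126 ]
cup 321.5 136.015625 32.01962661743164 [ 0.5957 -0.0218  0.035 ]
```

Emit:
{"fn": "carry_out", "kwargs": {"rows": [[[0,0,-0.04,0],[0.3067,-0.121,-0.04,-15],[0.3067,-0.121,-0.04,-15],[0.3067,-0.121,-0.04,-15],[0.3067,-0.121,-0.04,-15],[0.3067,-0.121,-0.04,-15],[0.3067,-0.121,-0.04,-15],[0.3067,-0.121,-0.04,-15],[0.3067,-0.121,-0.04,-15],[0.3067,-0.121,-0.04,-15],[0.3067,-0.121,-0.04,-15],[0.3067,-0.121,-0.04,-15]]]}}

```text
clock: 5.8
position: [0.4743, 0.2182, 0.2502]
tool_rot: [3.141, -0.0, 1.832]
force: [1.0, -1.1, 0.6]
grip_width: 0.085
finger_force: 0.0
```

```bash
python3 - <<'E'
from h import *
for i in range(3):f=bot.grab_frame("wrist")
save(f,"w3.png")
for k,z in dict(hook_grip=.141,hook_flange=.104,slot0=.104).items():
    print(k,[(np.round(d["position"],1).tolist(),round(d["conf"],2),onz(f,d["position"],z)[:2].round(4).tolist()) for d in bot.spot_point(f,k)[:3]])
im=f["pixels"].astype(int)
m=(im[...,0]>im[...,1]+70)&(im[...,0]>im[...,2]+70);print(m.sum())
y,x=np.nonzero(m);h=cv2.minAreaRect(np.c_[x,y].astype(np.float32));print(h,onz(f,h[0],.150),[onz(f,q,.150)[:2].round(4).tolist() for q in cv2.boxPoints(h)])
go([.474,.219,.122],105)
E
```

```text
hook_grip [([323.2, 226.5], 0.95, [0.4754, 0.219])]
hook_flange [([323.7, 220.1], 0.97, [0.4769, 0.2161])]
slot0 [([319.7, 14.8], 0.88, [0.435, 0.3626]), ([323.2, 215.7], 0.8, [0.4755, 0.2196]), ([321.8, 123.1], 0.56, [0.4557, 0.2902])]
3183
((475.20361328125, 183.92868041992188), (321.0738220214844, 190.8115234375), 5.397748947143555) [0.5685 0.2768 0.15  ] [[0.4701, 0.1909], [0.4498, 0.3183], [0.6569, 0.354], [0.7065, 0.2286]]
go [0.474, 0.219, 0.122] 105 -> [ 0.0018 -0.0002  0.1278] -0.17 | pos [0.4746 0.2173 0.2498] rot [179.993    0.0026 104.8272] t 6.1
```

Emit:
{"fn": "carry_out", "kwargs": {"rows": [[[0.0015,0.0005,0.04,0],[0.0015,0.0005,0.08,0],[0.0015,0.0005,0.11,0],[0.0015,0.0005,0.122,0],[0.0015,0.0005,0.128,0],[0.0015,0.0005,0.128,0],[0.0015,0.0005,0.128,0],[0.0015,0.0005,0.128,0]]], "grip": 0.05}}

```text
clock: 6.77
position: [0.4751, 0.2198, 0.1229]
tool_rot: [3.14, -0.001, 1.831]
force: [0.1, 0.7, -0.1]
grip_width: 0.0501
finger_force: 0.0
```

Emit:
{"fn": "carry_out", "kwargs": {"rows": [[[0,0,0,0],[0,0,0,0],[0,0,0,0],[0,0,0,0],[0,0,0,0],[0,0,0,0],[0,0,0,0],[0,0,0,0]]], "grip": 0.005, "grip_force": 60}}

```text
clock: 7.43
position: [0.4749, 0.2199, 0.1224]
tool_rot: [3.14, -0.0, 1.831]
force: [0.5, 0.8, 8.1]
grip_width: 0.0117
finger_force: 59.3
```

```bash
python3 - <<'E'
from h import *
s=bot.observe();print(s["grip_width"],s["finger_force"],s["force"])
go([.4745,.219,.26],105)
E
```

```text
0.011726764545039594 59.33485150337219 [0.471  0.7792 8.0685]
go [0.4745, 0.219, 0.26] 105 -> [-0.0007 -0.0004 -0.1376] -0.1 | pos [0.4749 0.2199 0.1224] rot [179.9283  -0.0284 104.8987] t 7.4333
```

Emit:
{"fn": "carry_out", "kwargs": {"rows": [[[0,0,-0.01,0],[0,0,-0.03,0],[0,0,-0.06,0],[0,0,-0.09,0],[0,0,-0.12,0],[0,0,-0.15,0],[0,0,-0.15,0],[0,0,-0.15,0],[0,0,-0.15,0]]]}}

```text
clock: 8.18
position: [0.474, 0.2195, 0.2715]
tool_rot: [-3.141, -0.0, 1.831]
force: [-0.2, -0.3, -1.6]
grip_width: 0.0121
finger_force: 58.9
```

```bash
python3 - <<'E'
from h import *
s=bot.observe();print(s["grip_width"],s["finger_force"],s["force"])
f=bot.grab_frame("scene");g=bot.grab_frame("top");w=bot.grab_frame("wrist")
p=np.array(s["position"])
for k,o in dict(hook_grip=0,hook_flange=-.037,hook_seat=-.122,hook_tip=-.1135).items():
    for n,F in (("scene",f),("wrist",w)):
        e=p+[0,0,.019+o]
        print(k,n,proj(F,e).round(1),[(np.round(d["position"],1).tolist(),round(d["conf"],2)) for d in bot.spot_point(F,k)[:2]])
c=proj(f,p).astype(int)
save(f,"s2.png",(c[0]-90,c[1]-60,c[0]+90,c[1]+110),4) 
save(w,"w4.png")
go([.5958+.03,-.026,.27],82)
E
```

```text
0.01209028937082533 58.86422395706177 [-0.2019 -0.3201 -1.5767]
hook_grip scene [448.7 220. ] [([448.5, 218.7], 0.87)]
hook_grip wrist [323.  300.8] [([319.3, 305.5], 0.67)]
hook_flange scene [444.2 236.4] [([441.8, 236.3], 0.77), ([435.5, 264.1], 0.53)]
hook_flange wrist [322.7 270.4] []
hook_seat scene [434.9 270.3] [([220.0, 218.7], 0.66), ([434.9, 269.3], 0.64)]
hook_seat wrist [322.2 230.5] [([314.5, 235.0], 0.71)]
hook_tip scene [435.7 267.2] [([436.7, 264.4], 0.76)]
hook_tip wrist [322.3 233.3] [([306.4, 237.5], 0.91)]
go [0.6258, -0.026, 0.27] 82 -> [-0.2762  0.0832  0.0016] 22.9 | pos [0.4744 0.2196 0.2716] rot [-179.9899    0.0067  104.8955] t 8.7333
```

View pics/s2.png

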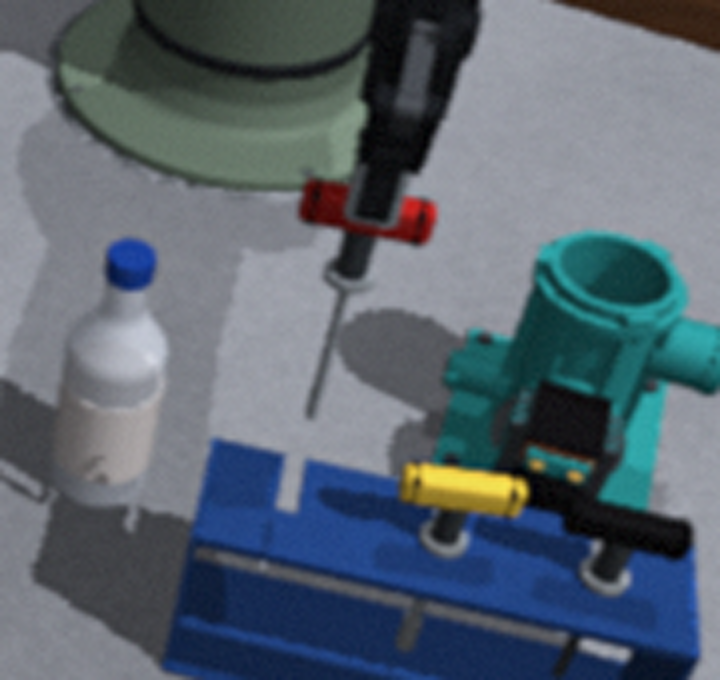

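Held straight, tip towards -x. Now above the well's +x side, turned to the loop.

```bash
python3 - <<'E'
from h import *
go([.615,-.022,.27],82)
E
```

```text
go [0.615, -0.022, 0.27] 82 -> [-0.2696  0.0738  0.0016] 22.9 | pos [0.4744 0.2196 0.2716] rot [-179.9899    0.0067  104.8955] t 8.7333
```

Emit:
{"fn": "carry_out", "kwargs": {"rows": [[[-0.03,0.008,0,3],[-0.27,0.074,0,23],[-0.27,0.074,0,23],[-0.27,0.074,0,23],[-0.27,0.074,0,23],[-0.27,0.074,0,23],[-0.27,0.074,0,23],[-0.27,0.074,0,23],[-0.27,0.074,0,23],[-0.27,0.074,0,23],[-0.27,0.074,0,23],[-0.27,0.074,0,23]]]}}

```text
clock: 9.73
position: [0.6151, -0.021, 0.2718]
tool_rot: [-3.142, -0.001, 1.431]
force: [-0.3, 0.3, -1.2]
grip_width: 0.0115
finger_force: 58.9
```

```bash
python3 - <<'E'
from h import *
for i in range(3): w=bot.grab_frame("wrist")
s=bot.observe();p=np.array(s["position"]);zl=p[2]-.108
R=Ro.from_euler("xyz",s["tool_rot"]).as_matrix()
for k,z in dict(hook_tip=zl+.0135,hook_seat=zl+.005,hook_grip=zl+.127,strainer_loop=.062,well_mouth=.126).items():
    for d in bot.spot_point(w,k)[:2]:
        X=onz(w,d["position"],z);print(k,np.round(d["position"],1),round(d["conf"],2),X,"tool",(R.T@(X-p))[:2])
L=[.5958,-.0214,.06];print(proj(w,L),"loop in tool",R.T@(np.array(L)-p))
c=proj(w,L).astype(int);save(w,"w5.png",(c[0]-100,c[1]-60,c[0]+100,c[1]+90),4)
go([.615,-.022,.27],82)
E
```

```text
hook_tip [306.  235.3] 0.66 [ 0.6043 -0.0212  0.1774] tool [-0.0013 -0.0109]
hook_seat [314.1 232.1] 0.8 [ 0.6098 -0.0218  0.1689] tool [-0.0011 -0.0053]
hook_seat [320.9 305.4] 0.42 [ 0.6067 -0.0792  0.1689] tool [-0.0584 -0.0005]
hook_grip [320.9 304.5] 0.77 [ 0.6144 -0.0232  0.2909] tool [-0.0018 -0.0006]
strainer_loop [298.3 210.4] 0.74 [ 0.592  -0.0234  0.062 ] tool [-0.0052 -0.0228]
well_mouth [297.8 222.9] 0.65 [ 0.5954 -0.0225  0.126 ] tool [-0.0038 -0.0196]
[301.8364 207.5499] loop in tool [-0.0027 -0.0193  0.2119]
go [0.615, -0.022, 0.27] 82 -> [ 0.0001 -0.0003  0.0017] -0.09 | pos [ 0.6153 -0.0222  0.2717] rot [179.9976   0.0007  81.9081] t 10.1333
```

View pics/w5.png

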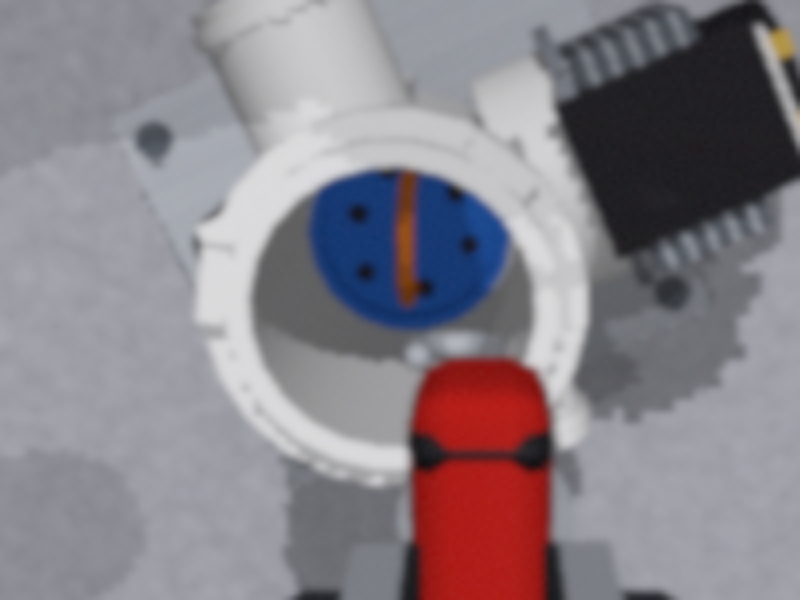

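The picture shows the loop vertical in the image at crop [407,240], so the hook is turned in line with it. The hook tip is at crop [417,352], just to the +x side of the loop. I go 3 mm farther out and then down.

Emit:
{"fn": "carry_out", "kwargs": {"rows": [[[-0.001,0.003,0,0],[-0.001,0.003,0.02,0],[-0.001,0.003,0.045,0],[-0.001,0.003,0.07,0],[-0.001,0.003,0.09,0],[-0.001,0.003,0.105,0],[-0.001,0.003,0.115,0],[-0.001,0.003,0.12,0],[-0.001,0.003,0.124,0],[-0.001,0.003,0.124,0],[-0.001,0.003,0.124,0],[-0.001,0.003,0.124,0]]]}}

```text
clock: 11.13
position: [0.6186, -0.0237, 0.1485]
tool_rot: [3.14, -0.0, 1.429]
force: [0.1, 0.2, -1.1]
grip_width: 0.0115
finger_force: 58.9
```

```bash
python3 - <<'E'
from h import *
w=bot.grab_frame("wrist");s=bot.observe();print(s["force"],s["moment"])
L=[.5958,-.0214,.06]
for k in("strainer_loop","hook_tip","hook_seat","hook_grip","strainer_foot"): print(k,[(np.round(d["position"],1).tolist(),round(d["conf"],2)) for d in bot.spot_point(w,k)[:2]])
p=np.array(s["position"]);print(proj(w,L),proj(w,p+[0,0,-.1]),proj(w,p+[0,0,.019]))
im=w["pixels"].astype(int);m=(im[...,0]>im[...,2]+40)&(im[...,0]>110)&(im[...,1]>40);print(m.sum(),[np.nonzero(m)[i].mean() for i in(1,0)] if m.sum() else 0)
go([.615,-.022,.148],82)
E
```

```text
[-0.2578  0.5713 -1.3901] [ 0.013  -0.0005  0.0209]
strainer_loop [([283.0, 238.9], 0.76), ([85.3, 340.3], 0.25)]
hook_tip [([306.2, 236.3], 0.65)]
hook_seat [([314.9, 230.5], 0.75), ([466.7, 428.6], 0.15)]
hook_grip [([319.0, 301.6], 0.81), ([83.6, 341.7], 0.48)]
strainer_foot [([294.0, 220.6], 0.74)]
[287.7588 236.6043] [321.171  231.2649] [322.0308 299.8021]
2752 [np.float64(234.15915697674419), np.float64(335.97783430232556)]
go [0.615, -0.022, 0.148] 82 -> [ 0.0012 -0.0035 -0.0001] -0.1 | pos [ 0.6183 -0.0237  0.1479] rot [179.9846  -0.0055  81.903 ] t 11.4333
```

Emit:
{"fn": "carry_out", "kwargs": {"rows": [[[0,-0.003,0,0],[0,-0.006,0,0],[0,-0.009,0,0],[0,-0.012,0,0],[0,-0.015,0,0],[0,-0.017,0,0],[0,-0.017,0,0],[0,-0.017,0,0]]]}}

```text
clock: 12.1
position: [0.6013, -0.0212, 0.1478]
tool_rot: [3.141, -0.0, 1.43]
force: [-0.2, 0.6, -1.0]
grip_width: 0.0119
finger_force: 58.9
```

```bash
python3 - <<'E'
from h import *
w=bot.grab_frame("wrist");s=bot.observe();print(s["position"],s["force"],s["moment"])
for k in("strainer_loop","hook_tip","hook_seat"): print(k,[(np.round(d["position"],1).tolist(),round(d["conf"],2)) for d in bot.spot_point(w,k)[:2]])
save(w,"w6.png",(230,160,390,280),5)
E
```

```text
[ 0.6014 -0.0213  0.1478] [-0.2636 -0.6145 -1.41  ] [-0.0616  0.0282  0.0219]
strainer_loop [([309.0, 238.3], 0.96)]
hook_tip [([304.3, 237.4], 0.86)]
hook_seat [([311.9, 235.4], 0.95)]
```

View pics/w6.png

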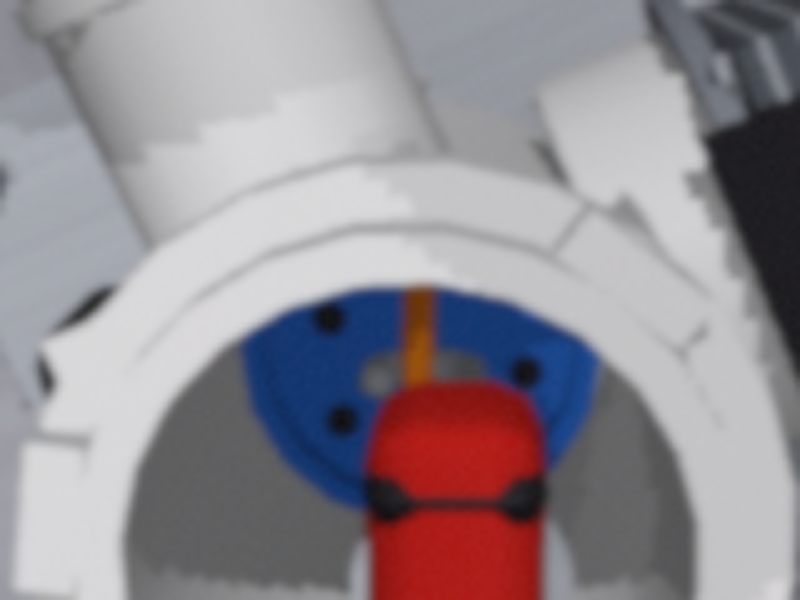

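The picture shows the orange crown at crop [420,340] between the hook's tip [375,375] and the shank [465,365], so the loop is hooked. I lift.

Emit:
{"fn": "carry_out", "kwargs": {"rows": [[[0,0,-0.006,0],[0,0,-0.012,0],[0,0,-0.016,0],[0,0,-0.02,0],[0,0,-0.03,0],[0,0,-0.042,0],[0,0,-0.055,0],[0,0,-0.07,0],[0,0,-0.085,0],[0,0,-0.1,0],[0,0,-0.115,0],[0,0,-0.13,0]]]}}

```text
clock: 13.3
position: [0.6013, -0.0214, 0.2796]
tool_rot: [3.141, -0.0, 1.429]
force: [-0.4, -0.1, -2.2]
grip_width: 0.0118
finger_force: 58.9
```

Emit:
{"fn": "carry_out", "kwargs": {"rows": [[[0,0,-0.01,0],[0,0,-0.02,0],[0,0,-0.03,0],[0,0,-0.037,0],[0,0,-0.04,0],[0,0,-0.04,0],[0,0,-0.04,0]]]}}

```text
clock: 13.88
position: [0.6012, -0.0213, 0.3173]
tool_rot: [-3.141, 0.0, 1.429]
force: [0.2, -0.2, -1.5]
grip_width: 0.0118
finger_force: 58.9
```

```bash
python3 - <<'E'
from h import *
g=bot.grab_frame("top");w=bot.grab_frame("wrist");f=bot.grab_frame("scene");s=bot.observe();p=np.array(s["position"]);print(p,s["force"])
c=proj(f,p-[0,0,.11]).astype(int);print(c)
save(f,"s3.png",(c[0]-100,c[1]-75,c[0]+100,c[1]+75),4)
for k in("strainer_loop","strainer_foot","hook_seat"): print(k,[(np.round(d["position"],1).tolist(),round(d["conf"],2)) for d in bot.spot_point(f,k)[:2]], proj(f,p+[-.0065,0,-.1035]))
for n,F in(("top",g),("scene",f)):
  for k,z in dict(tray_in=.003,cap=.003,impeller=.003).items(): print(n,k,[onz(F,d["position"],z)[:2].round(4).tolist() for d in bot.spot_point(F,k)[:1]])
  for d in bot.regions_of(F,"tray_in")[:1]:
    y,x=np.nonzero(d["region"]);h=cv2.minAreaRect(np.c_[x,y].astype(np.float32));print(d["conf"],h,[onz(F,q,.015)[:2].round(3).tolist() for q in cv2.boxPoints(h)])
E
```

```text
[ 0.6011 -0.0213  0.3171] [-1.1077 -0.1378 -2.3927]
[291 245]
strainer_loop [([291.8, 240.8], 0.78), ([296.1, 314.5], 0.72)] [293.0508 240.6156]
strainer_foot [([292.9, 261.0], 0.91), ([292.3, 276.6], 0.73)] [293.0508 240.6156]
hook_seat [([293.8, 239.1], 0.98), ([217.0, 219.6], 0.7)] [293.0508 240.6156]
top tray_in [[0.4561, -0.227]]
top cap [[0.4518, -0.2238]]
top impeller [[0.4326, -0.3689]]
0.69 ((437.35357666015625, 270.92327880859375), (111.57452392578125, 60.14192581176758), 10.954063415527344) [[0.393, -0.167], [0.529, -0.178], [0.513, -0.427], [0.379, -0.41]]
scene tray_in [[0.4708, -0.2887]]
scene cap [[0.4536, -0.2161]]
scene impeller [[0.4379, -0.376]]
0.78 ((239.0923309326172, 230.33843994140625), (90.79341125488281, 46.14091873168945), 29.744882583618164) [[0.528, -0.413], [0.361, -0.49], [0.396, -0.18], [0.543, -0.14]]
```

View pics/s3.png

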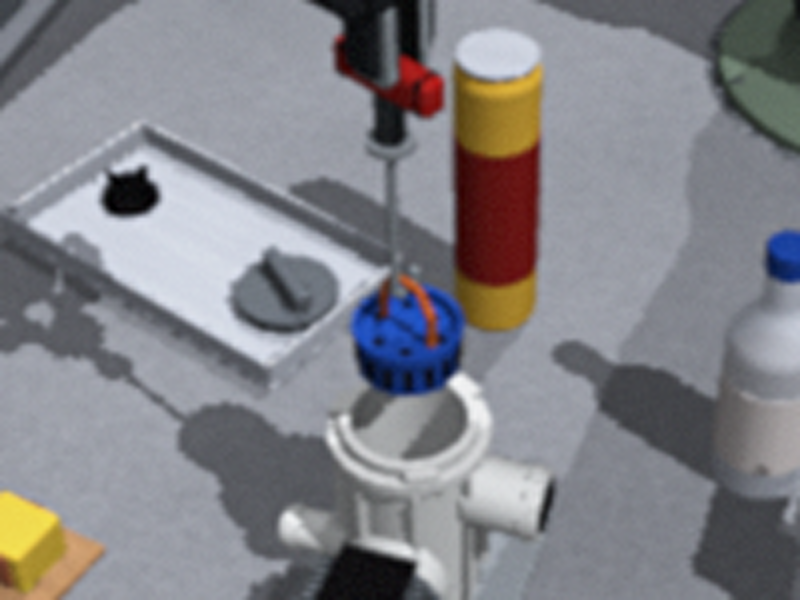

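Strainer hangs upright on the hook above the well (crop [405,330]). The tray shows the cap at crop [285,290] and the impeller at [130,190], with a clear middle between them.

```bash
python3 - <<'E'
from h import *
go([.4585,-.301,.317],82)
E
```

```text
go [0.4585, -0.301, 0.317] 82 -> [-0.297  -0.102   0.0007] -0.1 | pos [ 0.6013 -0.0213  0.3177] rot [179.9987   0.0011  81.8962] t 14.5833
```

Emit:
{"fn": "carry_out", "kwargs": {"rows": [[[-0.008,-0.003,0,0],[-0.025,-0.009,0,0],[-0.05,-0.017,0,0],[-0.08,-0.027,0,0],[-0.11,-0.038,0,0],[-0.14,-0.048,0,0],[-0.17,-0.058,0,0],[-0.2,-0.069,0,0],[-0.23,-0.079,0,0],[-0.26,-0.089,0,0],[-0.283,-0.097,0,0],[-0.297,-0.102,0,0]]]}}

```text
clock: 15.58
position: [0.4561, -0.3041, 0.318]
tool_rot: [3.141, 0.001, 1.426]
force: [0.1, 0.6, -2.6]
grip_width: 0.0118
finger_force: 58.9
```

Emit:
{"fn": "carry_out", "kwargs": {"rows": [[[0,0,0,0],[0,0,0.005,0],[0,0,0.015,0],[0,0,0.03,0],[0,0,0.05,0],[0,0,0.07,0],[0,0,0.085,0],[0,0,0.095,0],[0,0,0.1,0],[0,0,0.1,0],[0,0,0.1,0],[0,0,0.1,0]]]}}

```text
clock: 16.58
position: [0.4589, -0.3012, 0.2184]
tool_rot: [3.14, 0.0, 1.43]
force: [-0.6, 0.6, -2.9]
grip_width: 0.0116
finger_force: 58.9
```

```bash
python3 - <<'E'
from h import *
s=bot.observe();p=np.array(s["position"]);print(p,s["force"])
for n in("wrist","top","scene"):
    f=bot.grab_frame(n)
    if n=="scene": save(f,"s4.png",(160,160,310,272),5)
    for k,z in dict(tray_in=.003,cap=.003,impeller=.003,strainer_foot=p[2]-.151,strainer_loop=p[2]-.101).items(): print(n,k,[(onz(f,d["position"],z)[:2].round(4).tolist(),round(d["conf"],2)) for d in bot.spot_point(f,k)[:2]])
E
```

```text
[ 0.4589 -0.3012  0.2184] [-0.6287  0.5884 -2.9393]
wrist tray_in [([0.456, -0.2975], 0.59), ([0.4488, -0.3291], 0.39)]
wrist cap [([0.6531, -0.4134], 0.74), ([0.4617, -0.2189], 0.61)]
wrist impeller [([0.4406, -0.375], 0.44)]
wrist strainer_foot [([0.4545, -0.3035], 0.81)]
wrist strainer_loop [([0.4522, -0.304], 0.87), ([0.6495, -0.2462], 0.55)]
top tray_in []
top cap [([0.4579, -0.2229], 0.6)]
top impeller []
top strainer_foot [([0.691, 0.2673], 0.19)]
top strainer_loop []
scene tray_in [([0.4647, -0.2882], 0.8)]
scene cap [([0.4622, -0.222], 0.87)]
scene impeller [([0.447, -0.3749], 0.49)]
scene strainer_foot [([0.4597, -0.2952], 0.9), ([0.4965, -0.326], 0.74)]
scene strainer_loop [([0.4512, -0.2969], 0.58)]
```

View pics/s4.png

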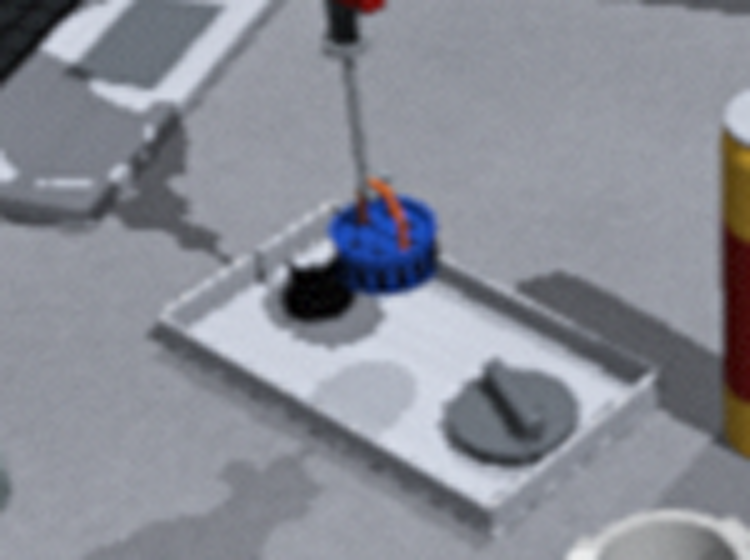

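The strainer hangs upright at crop [385,245], over the gap between the impeller [318,290] and the cap [510,412]. I lower it.

Emit:
{"fn": "carry_out", "kwargs": {"rows": [[[0,0,0.012,0],[0,0,0.026,0],[0,0,0.04,0],[0,0,0.05,0],[0,0,0.056,0],[0,0,0.06,0],[0,0,0.064,0],[0,0,0.068,0],[0,0,0.072,0],[0,0,0.0745,0],[0,0,0.077,0],[0,0,0.077,0]]]}}

```text
clock: 18.48
position: [0.4584, -0.3009, 0.1404]
tool_rot: [-3.141, -0.0, 1.429]
force: [0.4, 0.2, -0.3]
grip_width: 0.0116
finger_force: 58.9
```

```bash
python3 - <<'E'
from h import *
w=bot.grab_frame("wrist");w=bot.grab_frame("wrist")
s=bot.observe();p=np.array(s["position"]);print(p,s["force"])
for k in("strainer_loop","hook_tip","hook_seat"): print(k,[(np.round(d["position"],1).tolist(),round(d["conf"],2)) for d in bot.spot_point(w,k)[:2]])
c=proj(w,p-[0,0,.1]).astype(int)
save(w,"w7.png",(c[0]-80,c[1]-70,c[0]+80,c[1]+50),5)
E
```

```text
[ 0.4585 -0.301   0.1408] [ 0.4243  0.1565 -0.5626]
strainer_loop [([309.8, 241.2], 0.85)]
hook_tip [([305.9, 236.5], 0.68)]
hook_seat [([313.7, 235.1], 0.93)]
```

View pics/w7.png

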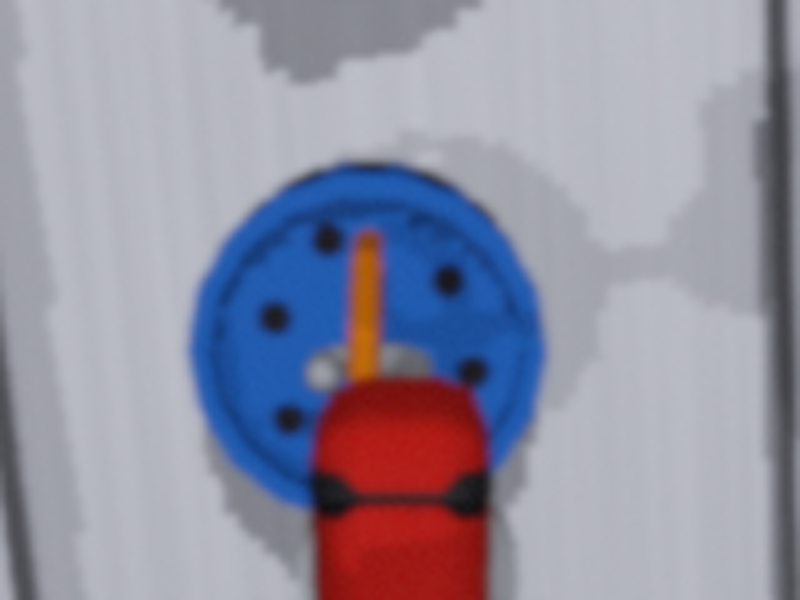

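The strainer stands in the tray. The loop at crop [365,300] lies free between the tip [322,370] and the shank [410,360], and the weight is off the hook. I slide it out. All ten pictures are used, so from here I check numerically.

Emit:
{"fn": "carry_out", "kwargs": {"rows": [[[0,0.003,0,0],[0,0.006,0,0],[0,0.009,0,0],[0,0.012,0,0],[0,0.015,0,0],[0,0.018,0,0],[0,0.02,0,0],[0,0.02,0,0],[0,0.02,0,0]]]}}

```text
clock: 19.48
position: [0.4783, -0.3038, 0.1407]
tool_rot: [-3.141, 0.0, 1.429]
force: [0.1, -0.0, -1.6]
grip_width: 0.0115
finger_force: 58.9
```

```bash
python3 - <<'E'
from h import *
w=bot.grab_frame("wrist")
s=bot.observe();p=np.array(s["position"]);print(p,s["force"])
for k in("strainer_loop","hook_tip","hook_seat"): print(k,[(np.round(d["position"],1).tolist(),round(d["conf"],2),onz(w,d["position"],.053)) for d in bot.spot_point(w,k)[:2]])
E
```

```text
[ 0.4782 -0.3038  0.1407] [ 0.1557  0.117  -1.0601]
strainer_loop [([280.4, 240.1], 0.88, array([ 0.4501, -0.303 ,  0.053 ]))]
hook_tip [([304.4, 234.8], 0.97, array([ 0.4669, -0.3016,  0.053 ]))]
hook_seat [([317.3, 231.4], 0.72, array([ 0.4759, -0.3005,  0.053 ]))]
```

Emit:
{"fn": "carry_out", "kwargs": {"rows": [[[0,0,-0.01,0],[0,0,-0.03,0],[0,0,-0.06,0],[0,0,-0.1,0],[0,0,-0.14,0],[0,0,-0.17,0],[0,0,-0.175,0],[0,0,-0.175,0]]]}}

```text
clock: 20.35
position: [0.4788, -0.3043, 0.3182]
tool_rot: [3.138, 0.001, 1.429]
force: [-0.2, 0.5, -2.1]
grip_width: 0.0113
finger_force: 59.0
```

```bash
python3 - <<'E'
from h import *
for n in("wrist","scene"):
    f=bot.grab_frame(n)
    for k,z in dict(strainer_foot=.003,strainer_loop=.053,cap=.003,impeller=.003).items(): print(n,k,[(onz(f,d["position"],z)[:2].round(4).tolist(),round(d["conf"],2)) for d in bot.spot_point(f,k)[:1]])
go([.4749,.2199,.29],104.9)
E
```

```text
wrist strainer_foot [([0.4558, -0.3029], 0.57)]
wrist strainer_loop [([0.635, -0.3935], 0.68)]
wrist cap [([0.4584, -0.2161], 0.86)]
wrist impeller [([0.4408, -0.3801], 0.85)]
scene strainer_foot [([0.4562, -0.2935], 0.84)]
scene strainer_loop [([0.4544, -0.2949], 0.57)]
scene cap [([0.458, -0.2192], 0.89)]
scene impeller [([0.4533, -0.375], 0.49)]
go [0.4749, 0.2199, 0.29] 104.9 -> [ 0.518  -0.0771  0.0254] -23.01 | pos [ 0.4782 -0.3038  0.3153] rot [-179.9601   -0.0014   81.8929] t 20.85
```

Strainer stands in the tray. Back to the rack.

Emit:
{"fn": "carry_out", "kwargs": {"rows": [[[0.02,-0.003,0,0],[0.06,-0.009,0,0],[0.1,-0.015,0,0],[0.14,-0.021,0,0],[0.18,-0.027,0,0],[0.22,-0.033,0,-3],[0.26,-0.039,0,-6],[0.3,-0.045,0,-10],[0.34,-0.051,0,-13],[0.38,-0.057,0,-16],[0.42,-0.063,0,-20],[0.45,-0.067,0,-23]]]}}

```text
clock: 21.85
position: [0.4747, 0.1546, 0.3157]
tool_rot: [3.142, -0.001, 1.837]
force: [1.2, 0.1, -1.4]
grip_width: 0.0115
finger_force: 58.9
```

```bash
python3 - <<'E'
from h import *
f=bot.grab_frame("scene");f=bot.grab_frame("scene");f=bot.grab_frame("scene");go([.4749,.2199,.285],104.9)
E
```

```text
go [0.4749, 0.2199, 0.285] 104.9 -> [0.0643 0.0173 0.0303] 0.24 | pos [0.475  0.1533 0.3153] rot [-179.9626   -0.001   105.1353] t 22.0
```

Emit:
{"fn": "carry_out", "kwargs": {"rows": [[[0.02,0.0055,0.01,0.2],[0.045,0.012,0.02,0.2],[0.06,0.016,0.03,0.2],[0.064,0.0172,0.03,0.2],[0.064,0.0172,0.03,0.2],[0.064,0.0172,0.03,0.2],[0.064,0.0172,0.03,0.2],[0.064,0.0172,0.03,0.2]]]}}

```text
clock: 22.67
position: [0.4759, 0.2164, 0.2862]
tool_rot: [3.141, -0.0, 1.826]
force: [0.7, -0.1, -2.2]
grip_width: 0.0113
finger_force: 58.9
```

```bash
python3 - <<'E'
from h import *
w=bot.grab_frame("wrist");s=bot.observe();p=np.array(s["position"]);R=Ro.from_euler("xyz",s["tool_rot"]).as_matrix()
for k,z in dict(hook_tip=p[2]-.0945,hook_seat=p[2]-.103,hook_grip=p[2]+.019,slot0=.104).items():
    for d in bot.spot_point(w,k)[:3]:
        X=onz(w,d["position"],z);print(k,np.round(d["position"],1),round(d["conf"],2),X,"tool",(R.T@(X-p))[:2])
go([.4749,.2199,.126],104.9)
E
```

```text
hook_tip [306.8 235.3] 0.91 [0.4662 0.2124 0.1917] tool [-0.0017 -0.0104]
hook_seat [305.4 233.2] 0.6 [0.4651 0.2115 0.1832] tool [-0.0023 -0.0118]
hook_seat [313.3 233.1] 0.58 [0.4706 0.213  0.1832] tool [-0.0022 -0.0061]
hook_grip [319.4 303.3] 0.58 [0.475  0.2147 0.3052] tool [-0.0016 -0.0013]
hook_grip [318.9 115.7] 0.29 [0.4564 0.286  0.3052] tool [ 0.0721 -0.0013]
slot0 [320.3 208.8] 0.87 [0.4747 0.2174 0.104 ] tool [ 0.001 -0.001]
slot0 [319.7 119.6] 0.82 [0.4546 0.293  0.104 ] tool [ 0.0793 -0.0014]
go [0.4749, 0.2199, 0.126] 104.9 -> [ 0.0028 -0.0001  0.1599] -0.22 | pos [0.4756 0.2172 0.2859] rot [179.9875  -0.0047 104.6773] t 22.9167
```

Emit:
{"fn": "carry_out", "kwargs": {"rows": [[[0.0028,0,0,-0.2],[0.0028,0,0.02,-0.2],[0.0028,0,0.04,-0.2],[0.0028,0,0.055,-0.2],[0.0028,0,0.065,-0.2],[0.0028,0,0.075,-0.2],[0.0028,0,0.085,-0.2],[0.0028,0,0.095,-0.2],[0.0028,0,0.095,-0.2],[0.0028,0,0.095,-0.2]]]}}

```text
clock: 23.75
position: [0.4748, 0.2201, 0.1905]
tool_rot: [-3.141, 0.0, 1.831]
force: [0.4, 0.5, -1.2]
grip_width: 0.0115
finger_force: 58.9
```

```bash
python3 - <<'E'
from h import *
w=bot.grab_frame("wrist");s=bot.observe();print(s["force"],s["moment"]);go([.4749,.2199,.1235],104.9)
E
```

```text
[ 0.1891 -0.8229 -1.1506] [-0.0241 -0.0276 -0.0084]
go [0.4749, 0.2199, 0.1235] 104.9 -> [-0.0002 -0.0003  0.0675] -0.01 | pos [0.4751 0.2202 0.191 ] rot [179.9846  -0.0024 104.8892] t 23.8
```

Emit:
{"fn": "carry_out", "kwargs": {"rows": [[[0,0,0.015,0],[0,0,0.03,0],[0,0,0.042,0],[0,0,0.052,0],[0,0,0.058,0],[0,0,0.063,0],[0,0,0.066,0],[0,0,0.0675,0],[0,0,0.0675,0],[0,0,0.0675,0]]]}}

```text
clock: 24.63
position: [0.475, 0.2202, 0.1235]
tool_rot: [3.141, -0.0, 1.831]
force: [0.4, -0.2, -1.2]
grip_width: 0.0115
finger_force: 58.9
```

```bash
python3 - <<'E'
from h import *
s=bot.observe();print(s["force"],s["moment"]);go([.4749,.2199,.1225],104.9)
E
```

```text
[ 0.3701 -0.1818 -1.2046] [ 0.051  -0.0216  0.0357]
go [0.4749, 0.2199, 0.1225] 104.9 -> [-0.0003 -0.0002  0.001 ] -0.0 | pos [0.475  0.2202 0.1235] rot [179.9739  -0.0081 104.8974] t 24.6333
```

Down until it touches, then open gently.

Emit:
{"fn": "carry_out", "kwargs": {"rows": [[[0,0,0.0008,0],[0,0,0.0014,0],[0,0,0.0014,0],[0,0,0.0014,0]]]}}

```text
clock: 24.97
position: [0.4753, 0.2204, 0.1224]
tool_rot: [3.14, -0.0, 1.831]
force: [-0.4, 0.2, 6.9]
grip_width: 0.0115
finger_force: 59.9
```

Emit:
{"fn": "carry_out", "kwargs": {"rows": [[[0,0,0,0],[0,0,0,0],[0,0,0,0],[0,0,0,0],[0,0,0,0],[0,0,0,0],[0,0,0,0]]], "grip": 0.05}}

```text
clock: 25.55
position: [0.4748, 0.2201, 0.1218]
tool_rot: [-3.141, 0.0, 1.831]
force: [-0.5, 0.2, -0.4]
grip_width: 0.0499
finger_force: 0.0
```

Emit:
{"fn": "carry_out", "kwargs": {"rows": [[[0,0,-0.01,0],[0,0,-0.03,0],[0,0,-0.06,0],[0,0,-0.09,0],[0,0,-0.12,0],[-0.02,0,-0.15,0],[-0.02,0,-0.18,0],[-0.02,0,-0.2,0],[-0.02,0,-0.2,0],[-0.02,0,-0.2,0],[-0.02,0,-0.2,0]]]}}

```text
clock: 26.47
position: [0.4796, 0.2007, 0.3215]
tool_rot: [-3.141, 0.0, 1.831]
force: [-0.3, 0.1, -0.7]
grip_width: 0.0498
finger_force: 0.0
```

```bash
python3 - <<'E'
from h import *
s=bot.observe();print(s["force"])
fr={n:bot.grab_frame(n) for n in("wrist","scene","top")}
for k,z in dict(hook_grip=.141,hook_flange=.104,nutdriver_grip=.141,hexkey_grip=.141,strainer_foot=.003,strainer_loop=.053).items():
  for n,f in fr.items(): print(k,n,[(onz(f,d["position"],z)[:2].round(4).tolist(),round(d["conf"],2)) for d in bot.spot_point(f,k)[:2]])
f=fr["scene"];X=np.array([.4749,.2190,.141])
a=proj(f,X);b=proj(f,X-[0,0,.037]);print("scene expected",a,b,[np.round(d["position"],1) for k in("hook_grip","hook_flange") for d in bot.spot_point(f,k)[:1]])
w=fr["wrist"]
for d in bot.regions_of(w,"hook_grip")[:1]:
    y,x=np.nonzero(d["region"]);h=cv2.minAreaRect(np.c_[x,y].astype(np.float32));print(h,onz(w,h[0],.150))
E
```

```text
[-0.294   0.1493 -0.7062]
hook_grip wrist [([0.4756, 0.2189], 0.7)]
hook_grip scene []
hook_grip top [([0.4732, 0.2181], 0.58), ([0.4361, -0.2782], 0.58)]
hook_flange wrist [([0.4774, 0.2201], 0.6)]
hook_flange scene [([0.4846, 0.2183], 0.55), ([0.535, -0.2852], 0.2)]
hook_flange top [([0.4753, 0.2176], 0.61), ([0.5655, -0.027], 0.5)]
nutdriver_grip wrist [([0.4568, 0.2926], 0.61)]
nutdriver_grip scene [([0.4573, 0.2888], 0.86), ([0.5667, -0.1864], 0.69)]
nutdriver_grip top []
hexkey_grip wrist [([0.436, 0.3629], 0.6)]
hexkey_grip scene [([0.4386, 0.3554], 0.9)]
hexkey_grip top [([0.4324, -0.204], 0.71), ([0.6619, 0.2523], 0.61)]
strainer_foot wrist []
strainer_foot scene [([0.4491, -0.296], 0.53)]
strainer_foot top [([0.4499, -0.3042], 0.78), ([0.4533, -0.2954], 0.24)]
strainer_loop wrist []
strainer_loop scene [([0.452, -0.2906], 0.71)]
strainer_loop top [([0.4515, -0.3032], 0.75)]
scene expected [431.7145 280.4954] [428.2283 293.238 ] [array([426. , 296.2])]
((323.0, 191.0), (62.0, 22.0), 90.0) [0.4759 0.2195 0.15  ]
```

The hook met the plate at the same height as at pick-up and hangs in place. The strainer stands in the tray and the bystanders have not moved.

```bash
python3 -c "
from workcell import bot
print(bot.job_done())"
```

```text
the job is handed in; nothing more can be done
None
```

I handed the job in at about 26.5 s of the 62 s: the strainer stands upright in the clear middle of the parts tray, unhooked, and the hook hangs back home in slot0; I checked both from network positions and contact forces only, as the ten pictures were used up.

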